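Weigh the bottle on the spring balance

ROBOT

A 6-joint arm with a two-finger parallel gripper is mounted at the origin on a cart in front of the work surface, level with it; the furniture and walls round the work are solid. World frame = base frame: x ahead of the robot, y to its left, z up, the work surface at z = 0. Lengths are in m, angles in rad, forces in N, time in s.
With the tool pointing down it reaches from about 0.4 to 0.825 m from the base axis. Payload 7 kg.
Tool frame: the origin (TCP) lies between the finger pads; the fingertips stand 22 mm ahead of it and the grasp point (between the pads) lies 3 mm ahead of it (arm.tip_reach is the distance from the TCP to the fingertips, in m); z points along the fingers, y is the line along which they close (so a half turn about z gives the same grasp; the last joint's range is limited). The gripper opens to 88 mm and grips with 3 to 60 N. Pads are 19 mm wide; open, the fingers measure 130 mm over their backs; the gripper's body (78 mm by 193 mm) begins 47 mm behind the grasp point.
Start: joints at [-1.002, 0.359, 0.012, 0, -1.224, -0.288], TCP at [0.187, -0.649, 0.249] pointing down, gripper open.
Joint ranges: [-3.07, 3.07], [-1.43, 2.12], [-1.02, 1.25], [-3.03, 1.67], [-3.05, -0], [-3.03, 3.03]. Speed limits (rad/s): [2.39, 2.39, 3.01, 3.14, 3.14, 3.14].

INTERFACE

Orientations are given as [roll, pitch, yaw] about the fixed x, y, z axes, in that order (R = Rz(yaw) Ry(pitch) Rx(roll)).
In Python, from station import arm, viewer gives the robot as it stands. The module is installed in compiled form; this text tells all that it offers.
- The arm moves only by the tool apply_moves, never from a script. Its argument "commands" is a list that holds one entry, the list of rows, each a list of 5 numbers: the closure, from -1 (fully open) to 1 (shut), then the shift along the world's x, y, z as a fraction of full scale, then the turn about the world's z as a fraction of full scale. In form: [[[fingers, tx, ty, tz, yaw], ...]]. A call has 1 to 12 rows; each row shifts and turns the commanded pose from where the row before left it; what a row does not reach is not made up. Full scale, the value 1, is 20 cm for a shift and pi rad for a turn. A row lasts 1/10 s, in which the tool goes at most 50 mm and 8.59 degrees, less where a joint would pass 70% of its speed; a pose out of reach is approached as far as the arm can. A call with a number of a shift or a turn outside -1 to 1 is refused whole. A call with a gripper value outside its range is refused whole. The fingers move at their own pace and stop on an object; "force" is the grip in N (left out, the last holds). Time passes only in rows, so rows that do not move let the fingers close. It gives the time, the measured TCP pose, the force, the opening and the grip force at its end, in the units of the state.
- arm.get_state(): the state, without advancing time (a new reading comes with each control period).
- viewer.grab_frame(name): name is "scene" or "side" or "wrist"; returns a dict with "image" (400x640x3 uint8, blue, green, red), "mtx" (3x3 intrinsics, pixels), "k1" (the pictures are not rectified: a ray, as slopes to the right and down, at radius r is drawn at 1 + k1 r^2 times it, then the intrinsics apply), "rvec" (rotation vector, rad) and "tvec" (3), from world to camera coordinates, as OpenCV has them. Camera axes: x right, y down, z forward; pixel columns grow to the right and rows downward; lengths in m; the calibration is good to about 2 mm. A picture is of the moment at which its call begins. There is no depth.
- arm.job_done(): hands the job in; it is judged then, once.
The state is a dict: "t": time; "q": joint angles; "qd": joint speeds; "joint_efforts": joint torques, N m; "eef_pos": TCP position; "ee_rot": TCP orientation; "force": force on the tool from outside, world axes, zero at the start; "moment": the same for the moment, N m; "width": finger opening in m; "gripper_force": force on a finger pad.
Only numpy, scipy, OpenCV 4.12 (cv2) and the standard library are available. Lean on these libraries where they do the work, as an engineer would, in place of code of your own. Each camera call takes 0.05 s, during which the arm holds its last target. There are 200 camera calls.

TASK

Weigh the amber bottle: lift it in its wire carrier by the grip tab, hang the peak of the carrier's bail in the notch of the spring balance's hook, and while still holding it ease it down slowly until the spring carries the whole weight, and only then let go, so that the pointer stands still at the reading. Do not let the hook drop or spring up, do not push down on it or run it to its stop, keep the bottle upright, and leave the other things on the bench where they are.

Things in the scene. Friction and masses are not known exactly. Their poses are not given: they have to be found in the camera images.
- balance: bench spring balance, fixed: grey foot plate 205 x 130 x 10 mm (x -60 to +145 mm) and white column 46 x 60 mm, 278 mm high plus a small knob to 288 mm, with a graduated face. Origin on the bench straight under the hook's notch; x points from the notch to the column, whose face is 95 mm behind the notch; z up. The load hangs above the foot plate
- hook_notch (a point): where the axis of the bail's wire lies when seated in the V notch of the hook; 240 mm above the bench unloaded, sinks with the hook. The hook is a 6 mm steel rod from the column face along the balance's -x, axis 242 mm up; it dips 9 mm into the notch (slopes about 30 degrees, underside 230 mm up)
- pointer (a joint): how far hook and pointer have sunk, in m: 0 unloaded, 0.060 at the lower stop. A soft spring, 150 N/m (it sinks 6 to 7 mm for each newton hung on it) with little damping: a load let go suddenly bounces. The bottle's filling is not known beforehand (the whole load weighs less than 8.5 N)
- carrier: loose steel wire carrier with an amber bottle (58 mm wide, cap top 119 mm up) fixed in it: round foot 78 mm wide, two upright 6 mm wires at y +-36 mm that meet above the bottle in a bail, a flat roof shape in the y-z plane. The hook enters between cap and bail along the carrier's x axis, from either side. Origin at the centre of its underside, z up
- bail_peak (a point): middle of the 6 mm wire (its axis) at the peak of the bail, 166 mm above the carrier's underside, 47 mm above the bottle's cap
- grip_tab (a point): grasp point in the grey grip tab on a stem above the bail's peak: tab 30 mm long along the carrier's x, 12 mm thick along y (grasp across y), 36 mm high; this point is 206 mm above the carrier's underside, 40 mm above the bail's peak and 15 mm below the tab's top
- tip_box: loose bystander: blue pipette tip box 86 x 122 x 55 mm, origin at the centre of its underside
- beaker: loose bystander: glass beaker 50 mm wide, 69 mm high, origin at the centre of its underside
- tube_stand: loose bystander: rack with three conical tubes, 46 x 124 x 111 mm, origin at the centre of its underside
- dishes: loose bystander: two petri dishes, 82 mm wide, 22 mm high, origin at the centre of the underside
- hook_tip (a point): top of the hook's upturned end, 18 mm in front of the notch (on the balance's -x side), 254 mm above the bench unloaded; the bail must pass over it. Nothing else of the hook is above the rod
Not all that is in view belongs to the job. There is more than one size of the carrier; the one meant has the size given above.

How it is judged:
By the outcome, as a careful person would: the job done as asked, in the order asked, and still so for the second after the job is handed in, with the robot touching nothing.
It also fails if it takes over 61 s, if anything falls off the work surface, if the arm or the gripper's body presses on something with over 40 N, if the wrist force passes 120 N, or if a joint passes its speed limit or range.

## Working session

There is one attempt and no reset: what is moved stays moved. The work goes in short steps, Python scripts to look and compute and a tool call to move; the robot and the scene stay as the last step left them, time stands still between calls to the robot, and variables do not carry over. Pictures are saved under pics/ and viewed, at most 10 in all, crops included, and the job is handed in when it is done.

Besides the shell and the picture viewer there is one more tool, called after "Call:" as name([rows], argument=value, ...), one row to a line, values as JSON. apply_moves: Moves the arm, as the interface text tells. Shift numbers are shares of 20 cm and turn numbers shares of pi rad, none past 1 either way. Its arguments: {"type":"object","properties":{"commands":{"type":"array","items":{"type":"array","items":{"type":"array","items":{"type":"number"}}}},"force":{"type":"number"}},"required":["commands"]}

```bash
mkdir -p pics; cat > h.py <<'E'
import numpy as np, cv2
from station import arm, viewer
def grab(n,f=None):
    d=viewer.grab_frame(n)
    if f: cv2.imwrite('pics/'+f,d['image'])
    return d
def proj(d,P):
    R=cv2.Rodrigues(np.array(d['rvec'],float))[0]
    c=np.atleast_2d(P)@R.T+np.array(d['tvec']).ravel()
    s=c[:,:2]/c[:,2:]; s=s*(1+d['k1']*(s**2).sum(1,keepdims=True))
    K=np.array(d['mtx']); return s*[K[0,0],K[1,1]]+K[:2,2]
def ray(d,uv):
    K=np.array(d['mtx']); p=(np.array(uv,float)-K[:2,2])/[K[0,0],K[1,1]]
    s=p.copy()
    for _ in range(30): s=p/(1+d['k1']*(s@s))
    R=cv2.Rodrigues(np.array(d['rvec'],float))[0]
    o=-R.T@np.array(d['tvec']).ravel(); v=R.T@np.r_[s,1]; return o,v/np.linalg.norm(v)
def onz(d,uv,z):
    o,v=ray(d,uv); return o+v*(z-o[2])/v[2]
def tri(obs):
    A=np.zeros((3,3));b=np.zeros(3);L=[]
    for d,uv in obs:
        o,v=ray(d,uv);M=np.eye(3)-np.outer(v,v);A+=M;b+=M@o;L.append((o,v))
    x=np.linalg.solve(A,b); return x,[np.linalg.norm(np.cross(x-o,v)) for o,v in L]
E
python3 - <<'E'
from h import *
a=grab('scene','s0.png');b=grab('side','d0.png')
for d in(a,b): print(ray(d,(320,200)),d['mtx'][0],d['k1'])
print(arm.get_state())
E
```

```text
(array([-0.09066493,  0.55624108,  1.05194098]), array([ 0.53776106, -0.43398636, -0.72282009])) [409.60137485   0.         321.72741541] -0.007899430412510766
(array([-0.27780627, -1.25009719,  0.85647397]), array([ 0.51165943,  0.75354421, -0.41276599])) [465.91628419   0.         322.62521143] -0.07313391569778646
{'t': 0.1, 'q': array([-1.00191889e+00,  3.59289352e-01,  1.11644926e-02, -2.81380671e-04,
       -1.22412322e+00, -2.88090685e-01]), 'qd': array([-8.69884628e-05, -5.46357076e-04,  2.88917692e-03,  1.90496162e-03,
        2.00021804e-04, -1.65176707e-03]), 'joint_efforts': array([-1.82275104e-03, -5.84161985e+01,  2.93749988e+01,  7.01552108e+00,
        1.01511955e-02, -2.62691015e-05]), 'eef_pos': array([ 0.18690017, -0.64818822,  0.24774412]), 'ee_rot': array([ 3.14012557e+00, -1.58876748e-04, -2.86090158e+00]), 'force': array([-0.79167353,  0.49226915,  0.37032008]), 'moment': array([ 0.01976597, -0.06589393, -0.01189056]), 'gripper_force': 0.0, 'width': 0.08784119851305872}
```

View pics/s0.png

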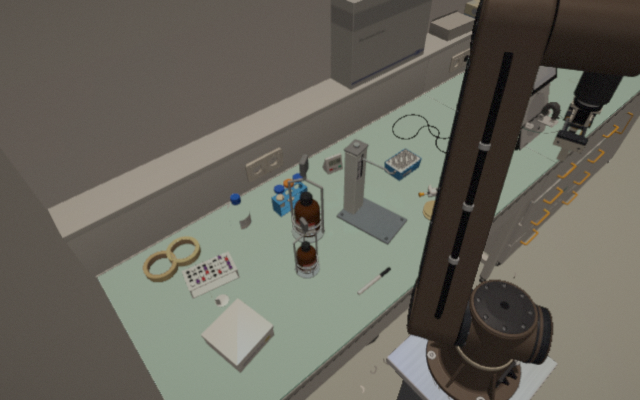

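View pics/d0.png

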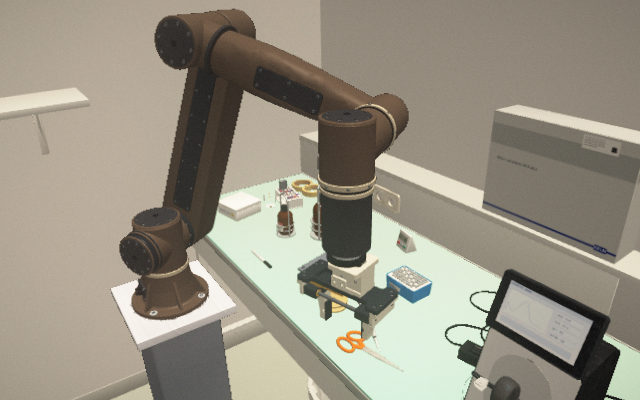

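```bash
python3 - <<'E'
from h import *
a=grab('scene');im=a['image'][140:285,230:425]
cv2.imwrite('pics/c1.png',cv2.resize(im,None,fx=4,fy=4,interpolation=cv2.INTER_CUBIC))
for uv in [(307,270),(310,230),(340,215),(407,216),(386,239),(303,165),(302,221),(403,163)]: print(uv,onz(a,uv,0),onz(a,uv,.2))
E
```

```text
(307, 270) [0.49225403 0.14546778 0.        ] [0.38142672 0.22356594 0.2       ]
(310, 230) [0.60864689 0.03856942 0.        ] [0.47569042 0.13699161 0.2       ]
(340, 215) [ 0.5922678  -0.08089841  0.        ] [0.46242539 0.04023756 0.2       ]
(407, 216) [ 0.43821589 -0.24919385  0.        ] [ 0.33766256 -0.09606075  0.2       ]
(386, 239) [ 0.41663225 -0.1230889   0.        ] [0.32018251 0.00606853 0.2       ]
(303, 165) [ 0.87877677 -0.14699333  0.        ] [ 0.69446192 -0.01329107  0.2       ]
(302, 221) [0.65711187 0.03402325 0.        ] [0.51494101 0.13330977 0.2       ]
(403, 163) [ 0.63074916 -0.44416976  0.        ] [ 0.4935905  -0.25396691  0.2       ]
```

View pics/c1.png

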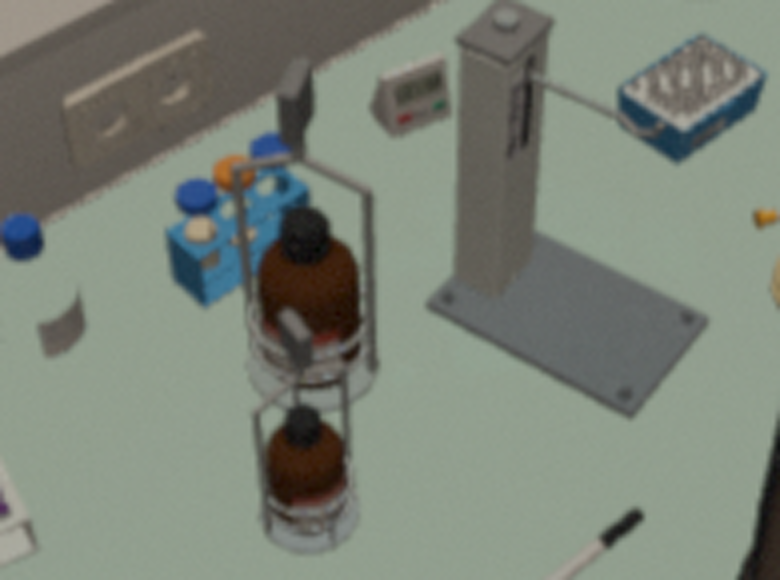

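```bash
python3 - <<'E'
from h import *
a=grab('scene')
c=lambda x,y:(230+x/4,140+y/4)
P=[onz(a,c(*p),.01) for p in[(428,302),(632,413),(708,322),(540,235)]]
for p in P:print(p)
for i in range(4): print(np.linalg.norm(P[i]-P[(i+1)%4]))
u=P[0]-P[1];w=P[3]-P[2];print(np.arctan2(u[1],u[0]),np.arctan2(w[1],w[0]))
print('hook',onz(a,c(640,132),.233),onz(a,c(662,127),.254),onz(a,c(535,75),.242))
print('top knob',onz(a,c(507,15),.288))
for n,t,s1,s2,f in[('small',(292,316),(258,410),(345,377),(311,508)),('big',(298,68),(238,167),(370,190),(312,362))]:
  for k in(1,1.36): 
    A=onz(a,c(*s1),.155*k);B=onz(a,c(*s2),.155*k)
    print(n,k,onz(a,c(*t),.221*k),A,B,np.linalg.norm(A-B),np.arctan2(*(A-B)[[1,0]]),onz(a,c(*f),.01*k))
E
```

```text
[ 0.5908103 -0.0656829  0.01     ]
[ 0.39577587 -0.10889775  0.01      ]
[ 0.41981119 -0.22639072  0.01      ]
[ 0.58438408 -0.19215346  0.01      ]
0.19976474811074285
0.11992620698460722
0.1680964821680149
0.1266337134413951
0.21805252902825248 0.20511143122433426
hook [ 0.46633483 -0.16073969  0.233     ] [ 0.44525297 -0.15802653  0.254     ] [ 0.55609193 -0.14037043  0.242     ]
top knob [ 0.58174895 -0.13303103  0.288     ]
small 1 [0.50379533 0.13729391 0.221     ] [0.49928409 0.17526342 0.155     ] [0.48208912 0.11140365 0.155     ] 0.06613423349745831 1.307773027233778 [0.49366333 0.14081653 0.01      ]
small 1.36 [0.44687762 0.17740679 0.30056   ] [0.46258251 0.19896459 0.2108    ] [0.44645726 0.13907764 0.2108    ] 0.06201992687686423 1.3077730272337773 [0.49164442 0.14225186 0.0136    ]
big 1 [ 0.7014713  -0.02625721  0.221     ] [0.70175212 0.03863013 0.155     ] [ 0.61267874 -0.02296636  0.155     ] 0.10829679394964306 0.605015452709953 [0.60469215 0.04978322 0.01      ]
big 1.36 [0.62562673 0.02951518 0.30056   ] [0.65245471 0.07083146 0.2108    ] [0.56892271 0.01306698 0.2108    ] 0.10155949326930414 0.6050154527099518 [0.60228963 0.05153308 0.0136    ]
```

Call:
apply_moves([
  [[-1,0.07,0.178,0.125,-0.008],[-1,0.07,0.178,0.125,-0.008],[-1,0.07,0.178,0.125,-0.008],[-1,0.07,0.178,0.125,-0.008],[-1,0.07,0.178,0.125,-0.008],[-1,0.07,0.178,0.125,-0.008],[-1,0.07,0.178,0,-0.008],[-1,0.07,0.178,0,-0.008],[-1,0.07,0.178,0,-0.008],[-1,0.07,0.178,0,-0.008],[-1,0.07,0.178,0,-0.008],[-1,0.07,0.178,0,-0.008]],
])

```text
t: 1.4
eef_pos: [0.355, -0.2199, 0.3987]
ee_rot: [3.142, 0.001, 3.12]
force: [-0.1, 0.4, -0.8]
width: 0.0874
gripper_force: 0.0
```

Call:
apply_moves([
  [[-1,0.07,0.178,0,-0.008],[-1,0.07,0.178,0,-0.008],[-1,0.07,0.178,0,-0.008],[-1,0.07,0.178,0,-0.008],[-1,0.07,0.178,0,-0.008],[-1,0.07,0.178,0,-0.008],[-1,0.07,0.178,0,-0.008],[-1,0.07,0.178,0,-0.008],[-1,0.07,0.178,0,-0.008],[-1,0,0,0,0],[-1,0,0,0,0]],
])

```text
t: 2.5
eef_pos: [0.481, 0.0998, 0.3979]
ee_rot: [-3.141, -0.001, 2.896]
force: [-0.4, 0.1, 0.0]
width: 0.0877
gripper_force: 0.0
```

```bash
python3 - <<'E'
from h import *
grab('wrist','w1.png');a=grab('scene','s2.png');b=grab('side','d2.png')
import pickle;s=arm.get_state();print(s['t'],s['eef_pos'],s['ee_rot'],s['q'])
w=cv2.imread('pics/w1.png')
x=b['image'][110:310,180:440]
cv2.imwrite('pics/m2.png',np.vstack([np.pad(cv2.resize(w,(400,250)),((0,0),(0,380),(0,0))),cv2.resize(x[:,:],None,fx=3,fy=3,interpolation=cv2.INTER_CUBIC)])[:600*2][0:850])
cv2.imwrite('pics/x2.png',cv2.resize(x,None,fx=3,fy=3,interpolation=cv2.INTER_CUBIC))
E
```

```text
2.65 [0.48073832 0.09837898 0.39875371] [3.14142169e+00 2.22205356e-04 2.89420456e+00] [ 6.03472986e-01 -1.62927325e-02 -1.14673701e-01  5.46056690e-05
 -1.47214031e+00 -2.42166276e+00]
```

View pics/x2.png

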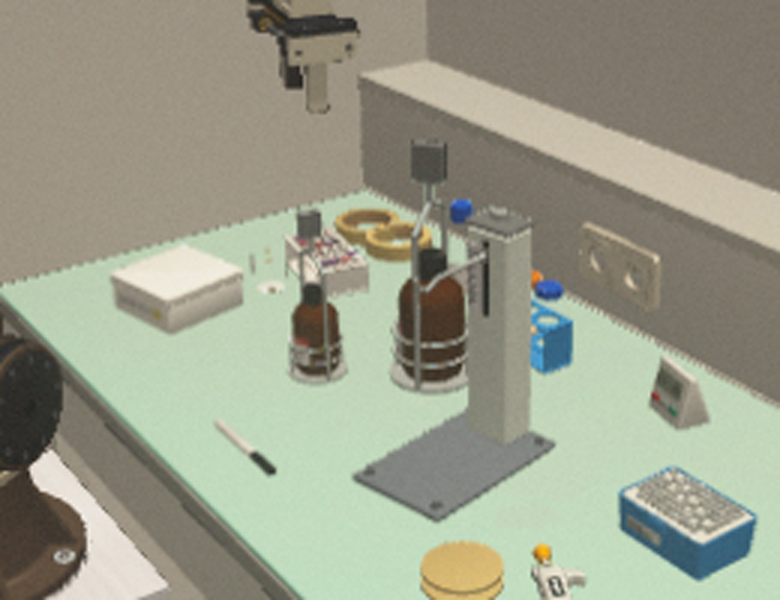

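View pics/w1.png

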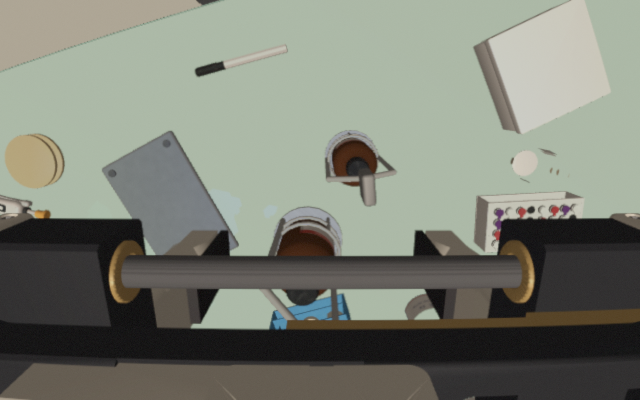

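```bash
python3 - <<'E'
from h import *
a=grab('scene');b=grab('side');w=grab('wrist')
c=lambda x,y:(230+x/4,140+y/4); e=lambda x,y:(180+x/3,110+y/3)
print('tab',tri([(a,c(296,338)),(b,e(308,222))]))
print('tab+w',tri([(a,c(296,338)),(b,e(308,222)),(w,(369,190))]))
for z in(.14,.15,.16):
  A=onz(w,(326,179),z);B=onz(w,(395,172),z);print(z,A,B,np.linalg.norm(A-B),np.arctan2(*(A-B)[[1,0]]))
print('foot w',onz(w,(352,160),.0))
print('notch',tri([(a,c(645,134)),(b,e(431,289))]))
print('tip',tri([(a,c(662,127)),(b,e(420,279))]))
print('rod root',tri([(a,c(533,76)),(b,e(484,256))]))
P=[onz(b,e(*p),.01) for p in[(357,478),(437,519),(553,443)]]
Q=[onz(a,c(*p),.01) for p in[(428,302),(632,413),(708,322),(540,235)]]
W=[onz(w,p,.01) for p in[(104,166),(171,132),(237,243)]]
for n,p in zip('PPPQQQQWWW',P+Q+W):print(n,p)
print(ray(w,(320,200)))
print('big tab',tri([(a,c(297,85)),(b,e(430,160))]))
E
```

```text
tab (array([0.4997102 , 0.13878813, 0.2046811 ]), [np.float64(0.0012291473856928066), np.float64(0.0012291473856928185)])
tab+w (array([0.50175455, 0.13903224, 0.20436503]), [np.float64(0.002769758261871005), np.float64(0.0009847782861194128), np.float64(0.0029782897785292388)])
0.14 [0.49776993 0.09932659 0.14      ] [0.50910243 0.17672394 0.14      ] 0.07822260664930308 -1.716182941838667
0.15 [0.49567928 0.09971634 0.15      ] [0.50672554 0.17515879 0.15      ] 0.07624685905496927 -1.716182941838666
0.16 [0.49358863 0.1001061  0.16      ] [0.50434866 0.17359364 0.16      ] 0.07427111146063549 -1.7161829418386667
foot w [0.5082744  0.13908804 0.        ]
notch (array([ 0.46799963, -0.1648913 ,  0.23377153]), [np.float64(0.005143647714152543), np.float64(0.00514364771415258)])
tip (array([ 0.45409588, -0.16561427,  0.2495396 ]), [np.float64(0.004944406522709623), np.float64(0.004944406522709692)])
rod root (array([ 0.55890008, -0.14030184,  0.24119635]), [np.float64(0.001582547436061771), np.float64(0.0015825474360617096)])
P [ 0.39833888 -0.12148003  0.01      ]
P [ 0.42396298 -0.23859116  0.01      ]
P [ 0.61936869 -0.19357977  0.01      ]
Q [ 0.5908103 -0.0656829  0.01     ]
Q [ 0.39577587 -0.10889775  0.01      ]
Q [ 0.41981119 -0.22639072  0.01      ]
Q [ 0.58438408 -0.19215346  0.01      ]
W [ 0.42155156 -0.22778708  0.01      ]
W [ 0.40007901 -0.10916638  0.01      ]
W [ 0.59036704 -0.06719612  0.01      ]
(array([0.41499813, 0.11475748, 0.53591397]), array([ 0.25563235, -0.06843667, -0.96434876]))
big tab (array([0.61618621, 0.03730316, 0.29185718]), [np.float64(0.0027943003204564287), np.float64(0.0027943003204563247)])
```

```bash
python3 - <<'E'
from h import *
a=grab('scene');b=grab('side');w=grab('wrist')
r=lambda d,x,y,ww,hh,s:cv2.resize(d['image'][y:y+hh,x:x+ww],None,fx=s,fy=s,interpolation=cv2.INTER_CUBIC)
top=np.hstack([r(a,355,150,50,37,8),r(b,310,180,50,37,8)])
bot=np.hstack([r(w,315,125,100,75,4),r(a,285,212,50,37,8)[:296]] )[:296]
bot=np.hstack([r(w,315,130,100,74,4),r(a,285,212,50,37,8)])
cv2.imwrite('pics/z3.png',np.vstack([top,bot]))
E
```

```text
Traceback (most recent call last):
ValueError: all the input array dimensions except for the concatenation axis must match exactly, but along dimension 0, the array at index 0 has size 300 and the array at index 1 has size 296
```

```bash
python3 - <<'E'
from h import *
a=grab('scene');b=grab('side');w=grab('wrist')
r=lambda d,x,y,ww,hh,s:cv2.resize(d['image'][y:y+hh,x:x+ww],None,fx=s,fy=s,interpolation=cv2.INTER_CUBIC)
top=np.hstack([r(a,355,150,50,37,8),r(b,310,180,50,37,8)])
bot=np.hstack([r(w,315,130,100,74,4),r(a,285,212,50,37,8)])
cv2.imwrite('pics/z3.png',np.vstack([top,bot]))
E
```

```text
(no output)
```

View pics/z3.png

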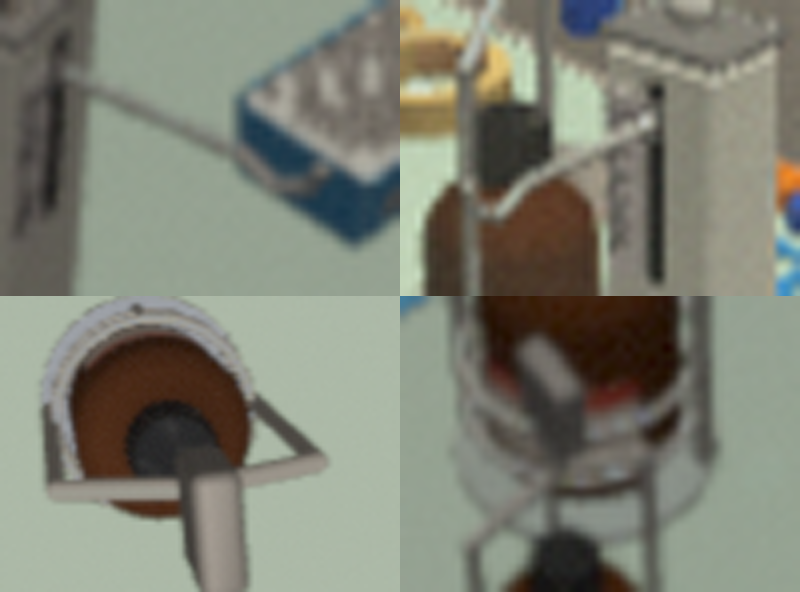

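```bash
python3 - <<'E'
from h import *
a=grab('scene');b=grab('side');w=grab('wrist')
W=lambda x,y:(315+x/4,130+(y-296)/4)
for n,z,p,q in[('ends',.155,(322,462),(52,491)),('tabL',.221,(196,590),(184,480)),('tabR',.221,(245,588),(240,478))]:
  A=onz(w,W(*p),z);B=onz(w,W(*q),z);print(n,A,B,(A+B)/2,np.linalg.norm(A-B),np.arctan2(*(A-B)[[1,0]]))
S=lambda x,y:(355+x/8,150+y/8);D=lambda x,y:(310+(x-400)/8,180+y/8)
for n,p,q in[('notch',(285,187),(493,214)),('tip',(322,163),(470,190)),('root',(68,75),(650,120))]: print(n,tri([(a,S(*p)),(b,D(*q))]),onz(a,S(*p),.233)[:2],onz(b,D(*q),.233)[:2])
for d,f in((a,S),(b,D)):
  p,q=((68,75),(225,150)) if f is S else ((650,120),(535,180))
  A,B=onz(d,f(*p),.242),onz(d,f(*q),.242);print(A,B,np.arctan2(*(A-B)[[1,0]]))
E
```

```text
ends [0.50505595 0.17562249 0.155     ] [0.49490269 0.10276385 0.155     ] [0.49997932 0.13919317 0.155     ] 0.07356269347787948 1.432332476245338
tabL [0.51162121 0.13132907 0.221     ] [0.48592058 0.13427714 0.221     ] [0.4987709  0.13280311 0.221     ] 0.025869156432801743 -0.11420885572518089
tabR [0.51392074 0.14231675 0.221     ] [0.48855648 0.1465736  0.221     ] [0.50123861 0.14444518 0.221     ] 0.02571898838016668 -0.16627907046729107
notch (array([ 0.46548719, -0.16122835,  0.23421831]), [np.float64(0.0019411853209903567), np.float64(0.0019411853209902127)]) [ 0.46400815 -0.16091555] [ 0.46990183 -0.1572022 ]
tip (array([ 0.45298856, -0.16551302,  0.25055306]), [np.float64(0.0007904830490589306), np.float64(0.0007904830490589963)]) [ 0.4639376  -0.18073494] [ 0.47540197 -0.13327788]
root (array([ 0.55800621, -0.13996325,  0.24168927]), [np.float64(0.002568203921592782), np.float64(0.0025682039215927195)]) [ 0.56169919 -0.14549912] [ 0.57412063 -0.12140391]
[ 0.55452984 -0.13778714  0.242     ] [ 0.48620344 -0.15132274  0.242     ] 0.1955699228951377
[ 0.56182286 -0.13769687  0.242     ] [ 0.49033855 -0.15713318  0.242     ] 0.2654782967484564
```

Call:
apply_moves([
  [[-1,0.032,0.067,-0.1,0.012],[-1,0.032,0.067,-0.1,0.011],[-1,0.032,0.067,-0.1,0.011],[-1,0,0,-0.15,0],[-1,0,0,-0.15,0],[-1,0,0,0,0],[-1,0,0,0,0]],
])

```text
t: 3.95
eef_pos: [0.5005, 0.1392, 0.2792]
ee_rot: [-3.141, 0.0, 3.002]
force: [1.0, -0.3, 0.5]
width: 0.0878
gripper_force: 0.0
```

```bash
python3 - <<'E'
from h import *
for i in range(3):
  w=grab('wrist'); s=arm.get_state();print(s['t'],s['eef_pos'],s['ee_rot'])
cv2.imwrite('pics/w4.png',w['image'])
E
```

```text
4.0 [0.50100476 0.13946784 0.28015574] [3.14109058e+00 1.63199789e-03 3.00170448e+00]
4.05 [0.50112299 0.13960398 0.28047462] [3.14029384e+00 2.25579228e-03 3.00166764e+00]
4.1 [0.50109516 0.13963771 0.28050533] [3.13990328e+00 2.41650616e-03 3.00153030e+00]
```

View pics/w4.png

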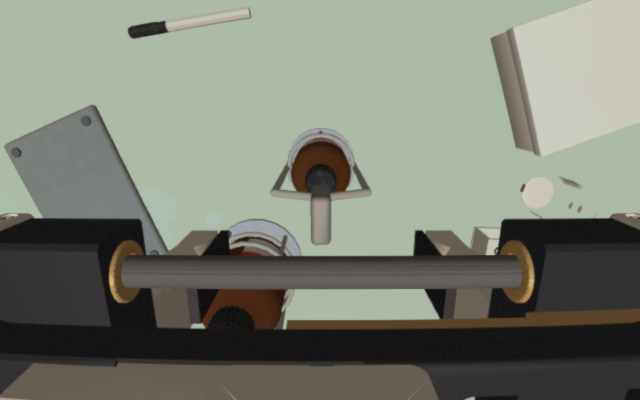

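Call:
apply_moves([
  [[-1,-0.004,-0.003,-0.12,0],[-1,0,0,-0.12,0],[-1,0,0,-0.115,0],[-1,0,0,0,0],[1,0,0,0,0],[1,0,0,0,0],[1,0,0,0,0],[1,0,0,0,0],[1,0,0,0,0],[1,0,0,0,0],[1,0,0,0,0],[1,0,0,0,0]],
], force=35)

```text
t: 5.3
eef_pos: [0.4994, 0.1387, 0.2076]
ee_rot: [-3.142, -0.0, 3.001]
force: [-0.5, -0.6, -0.5]
width: 0.0297
gripper_force: 0.0
```

```bash
python3 - <<'E'
from h import *
for i in range(3):
  w=grab('wrist'); s=arm.get_state();print(s['t'],s['eef_pos'],s['ee_rot'],s['force'],s['width'],s['gripper_force'])
E
```

```text
5.35 [0.49942887 0.13861334 0.20753202] [-3.14150818e+00 -5.42563826e-05  3.00140634e+00] [-0.24257581  0.72606508 -0.71106888] 0.025390178105715935 0.0
5.4 [0.49943221 0.13864183 0.20752553] [-3.14151131e+00 -6.80719301e-05  3.00141958e+00] [ 0.13963145  0.37468369 -0.36016266] 0.02098987828898862 0.0
5.45 [0.49942866 0.13863923 0.20751714] [-3.14151678e+00 -7.43491875e-05  3.00141133e+00] [0.97007972 0.3531375  0.03301474] 0.017452289127470863 0.0
```

Call:
apply_moves([
  [[1,0,0,0,0],[1,0,0,0,0],[1,0,0,0,0],[1,0,0,0,0],[1,0,0,0.02,0],[1,0,0,0.05,0],[1,0,0,0.08,0],[1,0,0,0.1,0],[1,0,0,0.1,0],[1,0,0,0.1,0],[1,0,0,0.06,0],[1,0,0,0,0]],
])

```text
t: 6.65
eef_pos: [0.5, 0.139, 0.3115]
ee_rot: [3.139, 0.002, 3.002]
force: [0.1, -0.2, -5.6]
width: 0.0118
gripper_force: 35.0
```

```bash
python3 - <<'E'
from h import *
for i in range(6):
  w=grab('wrist'); s=arm.get_state();print(s['t'],s['eef_pos'],s['ee_rot'],s['force'],s['width'],s['gripper_force'])
E
```

```text
6.7 [0.49940088 0.13882505 0.309912  ] [3.14048210e+00 5.38269784e-04 3.00132636e+00] [-0.40426741 -0.82113538 -6.15897368] 0.011958737321729493 34.99374747276306
6.75 [0.49896476 0.13862354 0.30892326] [ 3.14153879e+00 -9.38964954e-04  3.00123385e+00] [-0.10807036 -0.60727873 -5.64397054] 0.011981015058464817 34.993852972984314
6.8 [0.49875392 0.13846708 0.30841105] [-3.14085612e+00 -1.74596761e-03  3.00122144e+00] [ 0.15174004 -0.01359936 -5.86105454] 0.011745477686175178 34.99365985393524
6.85 [0.49876305 0.13842303 0.30826428] [-3.14048135e+00 -1.94283391e-03  3.00124439e+00] [-0.37336481  0.57929468 -5.90867383] 0.011582285136602722 34.99364912509918
6.9 [0.49889134 0.1384295  0.30834237] [-3.14034325e+00 -1.76716114e-03  3.00132602e+00] [-0.57672455 -0.158904   -5.54217816] 0.011493882420808078 34.99378859996796
6.95 [0.49902109 0.13843207 0.30848453] [-3.14036392e+00 -1.52833648e-03  3.00135662e+00] [ 0.72145939 -0.09718525 -4.97243199] 0.011810211485522616 34.993826150894165
```

Call:
apply_moves([
  [[1,-0.015,-0.03,0,0.004],[1,-0.03,-0.07,0,0.008],[1,-0.035,-0.11,0,0.01],[1,-0.035,-0.12,0,0.01],[1,-0.035,-0.12,0,0.01],[1,-0.035,-0.12,0,0.01],[1,-0.035,-0.12,0,0.01],[1,-0.035,-0.12,0,0.01],[1,-0.035,-0.12,0,0.01],[1,-0.035,-0.12,0,0.01],[1,-0.035,-0.12,0,0.01],[1,-0.035,-0.12,0,0.01]],
])

```text
t: 8.15
eef_pos: [0.4195, -0.1205, 0.3094]
ee_rot: [3.142, -0.0, -2.928]
force: [1.2, -0.1, -5.1]
width: 0.0118
gripper_force: 35.0
```

Call:
apply_moves([
  [[1,-0.03,-0.12,0,0.002],[1,-0.025,-0.09,0,0],[1,-0.015,-0.06,0,0],[1,0,-0.02,0,0],[1,0,0,0,0],[1,0,0,0,0],[1,0,0,0,0],[1,0,0,0,0]],
])

```text
t: 8.95
eef_pos: [0.4066, -0.1768, 0.3096]
ee_rot: [3.142, 0.0, -2.923]
force: [0.1, -0.5, -5.3]
width: 0.0114
gripper_force: 35.0
```

```bash
python3 - <<'E'
from h import *
for i in range(3):
  w=grab('wrist'); s=arm.get_state();print(s['t'],s['eef_pos'],s['ee_rot'],s['force'],s['moment'])
a=grab('scene');b=grab('side')
r=lambda d,x,y,ww,hh,k:cv2.resize(d['image'][y:y+hh,x:x+ww],None,fx=k,fy=k,interpolation=cv2.INTER_CUBIC)
print(proj(a,s['eef_pos']),proj(b,s['eef_pos']))
cv2.imwrite('pics/v5.png',np.hstack([r(a,350,110,100,150,4),r(b,250,150,100,150,4)]))
E
```

```text
9.0 [ 0.40660299 -0.17691101  0.30954575] [ 3.14154704e+00  2.14296280e-05 -2.92277379e+00] [ 0.0439251   0.07533274 -6.02614564] [ 0.00701785  0.01129748 -0.01741514]
9.05 [ 0.40656012 -0.17698469  0.30956478] [ 3.14155150e+00  4.57069514e-05 -2.92293046e+00] [ 0.39010138  0.25292681 -6.20945147] [-0.01372607 -0.00745665 -0.00450576]
9.1 [ 0.40654188 -0.17703673  0.30957957] [ 3.14156402e+00  5.35658723e-05 -2.92304379e+00] [-0.07659577 -0.01068289 -6.35323155] [-0.0068002   0.02409531 -0.03362538]
[[412.97056994 160.78562809]] [[307.48752914 191.18110412]]
```

View pics/v5.png

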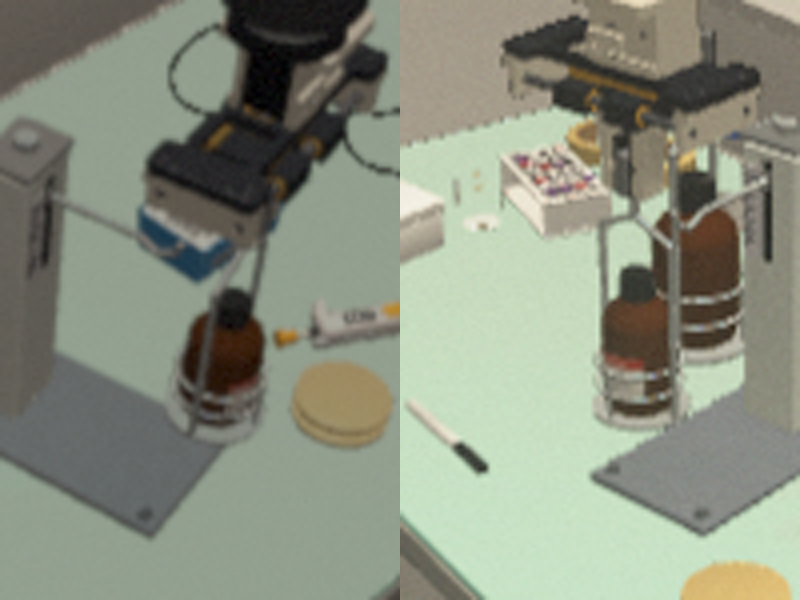

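```bash
python3 - <<'E'
from h import *
b=grab('side');a=grab('scene');s=arm.get_state();t=s['eef_pos']
print(t,proj(b,t-[0,0,.0415]))
# shoulders/cap: cap top centre
print('cap',proj(b,t-[0,0,.0885]),proj(a,t-[0,0,.0885]))
print('foot',proj(b,t-[0,0,.2075]),proj(a,t-[0,0,.2075]))
n=np.array([.4655,-.1605,.2335]);u=np.array([np.cos(.2186),np.sin(.2186),0])
print('notch',proj(a,n),proj(b,n),'tip',proj(a,n-.018*u+[0,0,.0205]),proj(b,n-.018*u+[0,0,.0205]),'root',proj(a,n+.095*u+[0,0,.0085]),proj(b,n+.095*u+[0,0,.0085]))
E
```

```text
[ 0.40647105 -0.17727621  0.30959377] [[307.92819839 203.88034201]]
cap [[308.38965518 217.86288324]] [[408.71622499 183.94110968]]
foot [[309.51049629 251.58041955]] [[403.56853855 211.45594886]]
notch [[390.17052415 173.05515884]] [[321.07048349 207.3251477 ]] tip [[396.31906651 170.29004707]] [[316.99652394 203.2168719 ]] root [[363.13859312 158.47063509]] [[340.77924024 195.48506549]]
```

Call:
apply_moves([
  [[1,0.015,0.012,0,0],[1,0.03,0.007,0,0],[1,0.035,0.008,0,0],[1,0.035,0.008,0,0],[1,0.035,0.008,0,0],[1,0.035,0.008,0,0],[1,0.035,0.008,0,0],[1,0.035,0.008,0,0],[1,0.025,0.007,0,0],[1,0.015,0.005,0,0],[1,0,0,0,0],[1,0,0,0,0]],
])

```text
t: 10.5
eef_pos: [0.4652, -0.1616, 0.3095]
ee_rot: [3.142, -0.0, -2.924]
force: [-0.4, -0.3, -4.7]
width: 0.0115
gripper_force: 35.0
```

```bash
python3 - <<'E'
from h import *
a=grab('scene');b=grab('side')
F=[]
for i in range(5):
  w=grab('wrist');s=arm.get_state();F.append(s['force'])
print(s['t'],s['eef_pos'],s['ee_rot'],np.mean(F,0))
r=lambda d,x,y,ww,hh,k:cv2.resize(d['image'][y:y+hh,x:x+ww],None,fx=k,fy=k,interpolation=cv2.INTER_CUBIC)
cv2.imwrite('pics/v6.png',np.hstack([r(a,355,130,50,75,8),r(b,295,170,50,75,8)]))
E
```

```text
10.85 [ 0.46532226 -0.16158302  0.30967566] [-3.14156222e+00  2.13482477e-04 -2.92369422e+00] [ 0.25100825  0.22593565 -5.7575821 ]
```

View pics/v6.png

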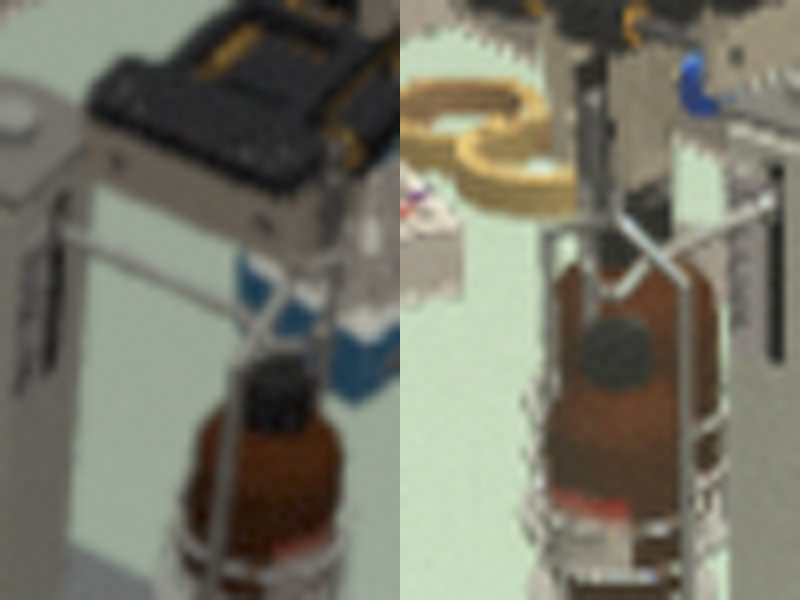

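Call:
apply_moves([
  [[1,0,0,-0.01,0],[1,0,0,-0.015,0],[1,0,0,-0.02,0],[1,0,0,-0.02,0],[1,0,0,-0.015,0],[1,0,0,-0.01,0],[1,0,0,-0.01,0],[1,0,0,-0.005,0],[1,0,0,-0.005,0],[1,0,0,-0.005,0],[1,0,0,0,0]],
])

```text
t: 11.95
eef_pos: [0.4654, -0.1615, 0.2865]
ee_rot: [3.142, -0.0, -2.924]
force: [0.6, -1.3, -5.4]
width: 0.0118
gripper_force: 35.0
```

```bash
cat > st.py <<'E'
from h import *
F=[];M=[]
for i in range(5):
  b=grab('side');s=arm.get_state();F.append(s['force']);M.append(s['moment'])
print(s['t'],s['eef_pos'],s['ee_rot'],np.mean(F,0),np.mean(M,0),s['width'])
E
python3 st.py
```

```text
12.2 [ 0.46549263 -0.16155856  0.28665155] [-3.14154884e+00  1.74052629e-04 -2.92362146e+00] [ 0.00964964 -0.0571828  -5.44526874] [-0.03525764  0.02100317 -0.01349392] 0.011890285580879966
```

Call:
apply_moves([
  [[1,0,0,-0.005,0],[1,0,0,-0.005,0],[1,0,0,-0.005,0],[1,0,0,-0.005,0],[1,0,0,-0.005,0],[1,0,0,-0.005,0],[1,0,0,-0.005,0],[1,0,0,-0.005,0],[1,0,0,-0.005,0],[1,0,0,-0.005,0],[1,0,0,-0.005,0],[1,0,0,-0.005,0]],
])

```text
t: 13.4
eef_pos: [0.4655, -0.1616, 0.2746]
ee_rot: [-3.142, 0.0, -2.924]
force: [0.2, -0.7, -3.7]
width: 0.0117
gripper_force: 35.0
```

```bash
python3 st.py
```

```text
13.65 [ 0.46547791 -0.16156669  0.2746366 ] [-3.14152415e+00  1.08686874e-04 -2.92361906e+00] [ 0.26393513  0.2326157  -3.80406178] [0.0585591  0.03095217 0.00752013] 0.012072023593404209
```

Call:
apply_moves([
  [[1,0,0,-0.005,0],[1,0,0,-0.005,0],[1,0,0,-0.005,0],[1,0,0,-0.005,0],[1,0,0,-0.005,0],[1,0,0,-0.005,0],[1,0,0,-0.005,0],[1,0,0,-0.005,0],[1,0,0,-0.005,0],[1,0,0,-0.005,0],[1,0,0,-0.005,0],[1,0,0,-0.005,0]],
])

```text
t: 14.85
eef_pos: [0.4655, -0.1616, 0.2626]
ee_rot: [-3.142, 0.0, -2.924]
force: [0.2, 0.7, -1.7]
width: 0.0118
gripper_force: 35.0
```

```bash
python3 st.py; python3 - <<'E'
from h import *
a=grab('scene');b=grab('side')
r=lambda d,x,y,ww,hh,k:cv2.resize(d['image'][y:y+hh,x:x+ww],None,fx=k,fy=k,interpolation=cv2.INTER_CUBIC)
cv2.imwrite('pics/v7.png',np.hstack([r(a,355,130,50,75,8),r(b,295,170,50,75,8)]))
E
```

```text
15.1 [ 0.46550267 -0.16154773  0.26262375] [-3.14153947e+00  9.41947739e-05 -2.92358723e+00] [ 0.13403918  0.20376651 -2.29273622] [ 0.13776745 -0.10663586  0.00128089] 0.011904337631956028
```

View pics/v7.png

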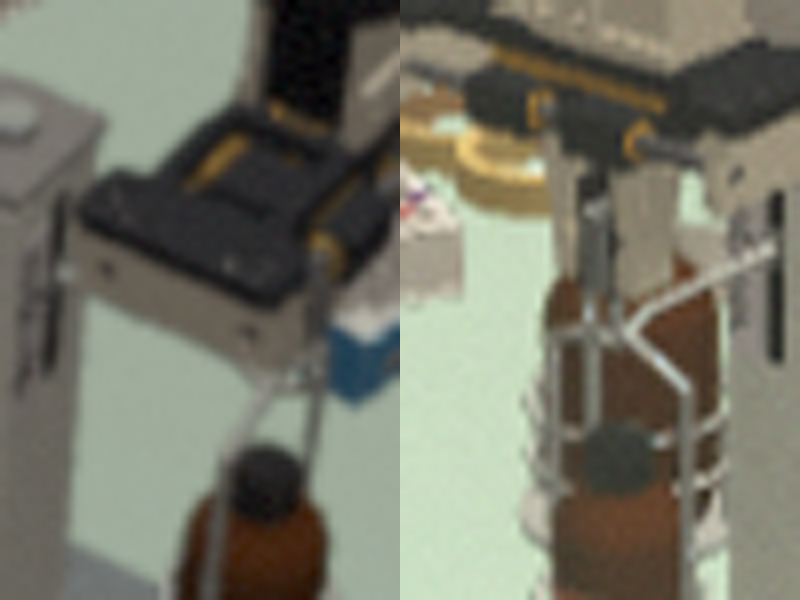

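Call:
apply_moves([
  [[1,0,0,-0.005,0],[1,0,0,-0.005,0],[1,0,0,-0.005,0],[1,0,0,-0.005,0],[1,0,0,-0.005,0],[1,0,0,-0.005,0],[1,0,0,-0.005,0],[1,0,0,-0.005,0],[1,0,0,-0.005,0],[1,0,0,-0.005,0],[1,0,0,0,0]],
])

```text
t: 16.3
eef_pos: [0.4655, -0.1616, 0.2525]
ee_rot: [-3.142, 0.0, -2.924]
force: [-0.1, 1.3, -1.6]
width: 0.0121
gripper_force: 35.0
```

```bash
sed -i 's/range(5)/range(30)/' st.py; sed -i '$a print(np.std(F,0))' st.py; python3 st.py
```

```text
17.8 [ 0.46546722 -0.16154521  0.25256897] [ 3.14158846e+00  4.54424281e-05 -2.92361816e+00] [ 0.39879062  0.16272821 -0.44231788] [ 0.07855724 -0.16033867 -0.0101691 ] 0.011706162927991386
[0.52703288 0.47425777 0.54585055]
```

Call:
apply_moves([
  [[1,0.005,0.001,0,0],[1,0.005,0.001,0,0],[1,0.005,0.001,0,0],[1,0,0,0,0],[1,0,0,0,0]],
])

```text
t: 18.3
eef_pos: [0.4685, -0.1608, 0.2524]
ee_rot: [3.141, -0.0, -2.924]
force: [-0.5, 2.1, -1.7]
width: 0.0122
gripper_force: 35.0
```

```bash
cp pics/v7.png /tmp/; python3 st.py
```

```text
19.8 [ 0.4684647  -0.16090971  0.25255487] [ 3.14153399e+00  5.67968944e-05 -2.92362334e+00] [-0.42385032  3.59947252 -0.9239258 ] [ 1.49102892  0.16274541 -0.00246641] 0.011825811553076077
[0.43622859 0.85528247 0.48610877]
```

```bash
python3 - <<'E'
from h import *
for i in range(8):
  b=grab('side');s=arm.get_state();print(s['t'],s['force'].round(2),s['moment'].round(2),s['eef_pos'].round(4),s['joint_efforts'].round(2))
np.save('/tmp/b.npy',b['image'])
E
```

```text
19.85 [-1.53  4.36 -0.73] [1.75 0.11 0.01] [ 0.4684 -0.1609  0.2525] [ -2.07 -33.43  28.7    8.56  -0.08   0.  ]
19.9 [-0.09  5.48 -1.63] [ 1.85  0.11 -0.02] [ 0.4684 -0.1609  0.2526] [ -2.08 -33.43  28.7    8.57  -0.08   0.  ]
19.95 [-1.08  4.49 -0.8 ] [ 1.8   0.17 -0.02] [ 0.4684 -0.1609  0.2526] [ -2.09 -33.43  28.69   8.58  -0.08   0.  ]
20.0 [-0.96  5.47 -1.08] [ 1.88  0.14 -0.01] [ 0.4684 -0.1609  0.2525] [ -2.11 -33.43  28.69   8.59  -0.09   0.  ]
20.05 [-0.49  5.09 -0.29] [ 1.93  0.1  -0.01] [ 0.4684 -0.1609  0.2526] [ -2.12 -33.43  28.69   8.6   -0.09   0.  ]
20.1 [ 0.36  4.49 -0.7 ] [ 1.9   0.15 -0.05] [ 0.4685 -0.1609  0.2526] [ -2.13 -33.43  28.68   8.61  -0.09   0.  ]
20.15 [ 0.73  4.04 -1.04] [1.89 0.06 0.04] [ 0.4684 -0.1609  0.2526] [ -2.14 -33.43  28.68   8.62  -0.09   0.  ]
20.2 [-0.76  4.31 -1.13] [ 1.86  0.08 -0.  ] [ 0.4685 -0.1609  0.2526] [ -2.16 -33.43  28.67   8.62  -0.1    0.  ]
```

Call:
apply_moves([
  [[1,-0.007,-0.0015,0,0],[1,-0.008,-0.0015,0,0],[1,0,0,0,0]],
])

```text
t: 20.5
eef_pos: [0.4677, -0.1612, 0.2535]
ee_rot: [-3.141, 0.005, -2.923]
force: [5.6, 5.8, -1.3]
width: 0.012
gripper_force: 35.0
```

```bash
python3 - <<'E'
from h import *
from scipy.spatial.transform import Rotation as Ro
for i in range(6):
  w=grab('wrist') if i<1 else grab('side');s=arm.get_state();print(s['t'],s['force'].round(2),s['moment'].round(2),s['eef_pos'].round(4))
  if i<1: W=w;S=s
T=lambda s:Ro.from_euler('xyz',s['ee_rot']).as_matrix()
R=cv2.Rodrigues(np.array(W['rvec']))[0];t=np.array(W['tvec']).ravel()
# world->cam: c=R x+t ; x=Rt p+pt
def cam(pos,rot):
  Rt=T(S);Rc=R@Rt;tc=R@S['eef_pos']+t   # tool->cam
  Rn=Rc@Ro.from_euler('xyz',rot).as_matrix().T
  return dict(mtx=W['mtx'],k1=W['k1'],rvec=cv2.Rodrigues(Rn)[0],tvec=tc-Rn@np.array(pos))
p1=cam([.48074,.09838,.39875],[3.1414,0,2.8942]);p4=cam([.5011,.1396,.2805],[3.1399,.0024,3.0015])
for n,uv in[('w1',(225,205)),('w1',(270,211)),('w1 plate',(171,132))]: print(n,onz(p1,uv,.0),onz(p1,uv,.069))
for n,uv in[('w4',(150,205)),('w4',(215,218)),('plate',(95,108))]: print(n,onz(p4,uv,0),onz(p4,uv,.069))
a=grab('scene');print('dish',onz(a,(435.75,208.75),.022),'orange',onz(a,(421,194),.02))
for n,uvz in dict(w1=p1).items(): print('proj beaker test',proj(p1,[[.46,-.2,.05]]))
E
```

```text
20.55 [ 5.28  6.24 -1.07] [ 2.37 -2.08  0.03] [ 0.4677 -0.1612  0.2535]
20.6 [4.94 6.   0.05] [ 2.38 -2.07  0.04] [ 0.4677 -0.1612  0.2535]
20.65 [ 5.29  6.13 -1.8 ] [ 2.41 -2.08 -0.01] [ 0.4677 -0.1612  0.2535]
20.7 [ 5.33  6.41 -0.67] [ 2.37 -2.1  -0.  ] [ 0.4677 -0.1612  0.2535]
20.75 [ 5.16  6.   -0.58] [ 2.43 -2.07 -0.01] [ 0.4677 -0.1612  0.2534]
20.8 [ 5.19  6.66 -0.11] [ 2.37 -2.09  0.03] [ 0.4677 -0.1612  0.2535]
w1 [ 0.52802399 -0.06902981  0.        ] [ 0.51347533 -0.04532507  0.069     ]
w1 [ 0.55477447 -0.00326622  0.        ] [0.53678068 0.01196899 0.069     ]
w1 plate [ 0.39963815 -0.1130632   0.        ] [ 0.40162398 -0.08368751  0.069     ]
w4 [ 5.24526791e-01 -7.61928047e-02  5.55111512e-17] [ 0.50950366 -0.03896825  0.069     ]
w4 [5.52227559e-01 4.57049540e-04 0.00000000e+00] [0.53262473 0.02500926 0.069     ]
plate [ 4.00979586e-01 -1.11505702e-01  5.55111512e-17] [ 0.40638223 -0.06844295  0.069     ]
dish [ 0.38495682 -0.32990176  0.022     ] orange [ 0.46456726 -0.34853919  0.02      ]
proj beaker test [[115.12428137 191.89533588]]
```

Call:
apply_moves([
  [[1,0.007,0.0015,0,0],[1,0.008,0.0015,0,0],[1,-0.001,0.005,0,0],[1,-0.001,0.005,0,0],[1,-0.001,0.005,0,0],[1,0,0,0,0],[1,0,0,0,0]],
])

```text
t: 21.55
eef_pos: [0.468, -0.1585, 0.2528]
ee_rot: [-3.141, 0.0, -2.924]
force: [1.5, -5.4, -0.7]
width: 0.0121
gripper_force: 35.0
```

```bash
cat > st.py <<'E'
from h import *
F=[];M=[]
for i in range(14):
  b=grab('side');s=arm.get_state();F.append(s['force']);M.append(s['moment'])
for k in(slice(0,7),slice(7,14)): print(np.mean(F[k],0).round(2),np.mean(M[k],0).round(2))
print(s['t'],s['eef_pos'].round(4),s['ee_rot'].round(4),s['q'].round(3))
E
python3 st.py
```

```text
[ 1.81 -4.9  -0.96] [-2.05 -0.63 -0.01]
[ 1.68 -5.08 -0.91] [-2.04 -0.63 -0.02]
22.25 [ 0.468  -0.1585  0.2528] [-3.1407e+00  1.0000e-04 -2.9237e+00] [ 7.300e-02  5.400e-02 -3.700e-01  1.000e-03 -1.146e+00 -1.426e+00]
```

Call:
apply_moves([
  [[1,0.0015,-0.0035,0,0],[1,0.0015,-0.0035,0,0],[1,0,0,0,0],[1,0,0,0,0]],
])

```text
t: 22.65
eef_pos: [0.4681, -0.1589, 0.2522]
ee_rot: [3.141, -0.001, -2.924]
force: [-0.7, 2.9, -0.3]
width: 0.0118
gripper_force: 35.0
```

```bash
python3 st.py
```

```text
[-1.07  2.55 -0.62] [1.09 0.43 0.01]
[-1.45  3.78 -1.16] [1.5  0.66 0.  ]
23.35 [ 0.4683 -0.1592  0.2525] [ 3.1413e+00 -3.0000e-04 -2.9236e+00] [ 0.07   0.056 -0.369 -0.    -1.147 -1.423]
```

Call:
apply_moves([
  [[1,-0.0007,0.003,0,0],[1,0,0,0,0],[1,0,0,0,0]],
])

```text
t: 23.65
eef_pos: [0.4682, -0.1591, 0.2526]
ee_rot: [-3.141, -0.0, -2.924]
force: [-1.0, 0.5, -1.7]
width: 0.0118
gripper_force: 35.0
```

```bash
python3 st.py
```

```text
[-1.83 -0.11 -1.18] [-0.07  0.63 -0.01]
[-1.72 -1.63 -0.89] [-0.57  0.65 -0.  ]
24.35 [ 0.4683 -0.1589  0.2526] [-3.1413e+00 -1.0000e-04 -2.9236e+00] [ 0.071  0.055 -0.369  0.    -1.146 -1.424]
```

Call:
apply_moves([
  [[1,-0.002,-0.0015,0,0],[1,0,0,-0.004,0],[1,0,0,-0.004,0],[1,0,0,-0.004,0],[1,0,0,-0.004,0],[1,0,0,-0.004,0],[1,0,0,0,0],[1,0,0,0,0]],
])

```text
t: 25.15
eef_pos: [0.4681, -0.159, 0.2487]
ee_rot: [-3.141, 0.001, -2.924]
force: [-0.3, 0.5, 0.4]
width: 0.0117
gripper_force: 35.0
```

```bash
python3 st.py
```

```text
[ 1.05 -0.28 -0.19] [-0.07 -0.37  0.  ]
[ 2.01 -0.17 -0.4 ] [-0.02 -0.6  -0.02]
25.85 [ 0.4681 -0.159   0.2486] [-3.1416e+00  3.0000e-04 -2.9236e+00] [ 0.071  0.058 -0.376 -0.    -1.137 -1.424]
```

Call:
apply_moves([
  [[1,0.002,0,-0.003,0],[1,0.0005,0,-0.003,0],[1,0,0,0,0],[1,0,0,0,0]],
], force=8)

```text
t: 26.25
eef_pos: [0.4682, -0.159, 0.2472]
ee_rot: [3.141, -0.0, -2.924]
force: [0.2, 0.7, -0.6]
width: 0.0118
gripper_force: 8.0
```

```bash
python3 st.py
```

```text
Traceback (most recent call last):
  File "st.py", line 4, in <module>
    b=grab('side');s=arm.get_state();F.append(s['force']);M.append(s['moment'])
  File "h.py", line 4, in grab
    d=viewer.grab_frame(n)
ValueError: 200 camera calls are used up
```

Call:
apply_moves([
  [[1,0,0,0,0],[1,0,0,0,0]],
], force=4)

```text
t: 26.8
eef_pos: [0.4682, -0.159, 0.2473]
ee_rot: [3.141, -0.0, -2.924]
force: [-0.9, 0.4, 0.1]
width: 0.0121
gripper_force: 4.0
```

Call:
apply_moves([
  [[1,0,0,0,0],[1,0,0,0,0]],
])

```text
t: 27.0
eef_pos: [0.4682, -0.159, 0.2473]
ee_rot: [3.141, -0.0, -2.924]
force: [-0.6, 1.3, 0.4]
width: 0.0115
gripper_force: 4.0
```

Call:
apply_moves([
  [[1,0,0,0,0]],
])

```text
t: 27.1
eef_pos: [0.4682, -0.159, 0.2473]
ee_rot: [3.142, -0.0, -2.924]
force: [-1.5, -0.3, -1.0]
width: 0.012
gripper_force: 4.0
```

Call:
apply_moves([
  [[1,0,0,0,0]],
])

```text
t: 27.2
eef_pos: [0.4682, -0.159, 0.2473]
ee_rot: [3.141, -0.0, -2.924]
force: [-0.0, 0.8, 1.0]
width: 0.0116
gripper_force: 4.0
```

Call:
apply_moves([
  [[1,0,0,0,0]],
])

```text
t: 27.3
eef_pos: [0.4683, -0.159, 0.2473]
ee_rot: [3.141, -0.0, -2.924]
force: [-1.8, 0.6, -0.4]
width: 0.012
gripper_force: 4.0
```

Call:
apply_moves([
  [[1,0,0,0,0]],
])

```text
t: 27.4
eef_pos: [0.4683, -0.159, 0.2473]
ee_rot: [3.142, -0.0, -2.924]
force: [-1.9, 0.3, 1.3]
width: 0.0121
gripper_force: 4.0
```

Call:
apply_moves([
  [[0.72,-0.001,0,0,0],[0.7,0,0,0,0],[0.66,0,0,0,0],[0.6,0,0,0,0],[0.5,0,0,0,0],[0.4,0,0,0,0],[0.4,0,0,0,0],[0.4,0,0,0,0]],
])

```text
t: 28.2
eef_pos: [0.4682, -0.159, 0.2474]
ee_rot: [3.142, 0.0, -2.924]
force: [-0.1, -0.2, -0.5]
width: 0.0264
gripper_force: 0.0
```

```bash
python3 - <<'E'
from station import arm
print(arm.get_state())
E
```

```text
{'t': 28.2, 'q': array([ 7.08756413e-02,  5.92059144e-02, -3.77144370e-01, -1.31786766e-05,
       -1.13438466e+00, -1.42370796e+00]), 'qd': array([-4.59721508e-04,  9.10434902e-04, -2.76361826e-04,  5.70357586e-04,
       -8.87896738e-05,  3.74655825e-04]), 'joint_efforts': array([ 3.66405184e-04, -3.30598605e+01,  2.81829035e+01,  6.71471313e+00,
       -7.19547132e-02,  9.96149356e-05]), 'eef_pos': array([ 0.468217  , -0.15903763,  0.24736923]), 'ee_rot': array([ 3.14158983e+00,  6.24672555e-05, -2.92363422e+00]), 'force': array([-0.07401768, -0.17943369, -0.50431309]), 'moment': array([-0.00460145, -0.02810337, -0.00168457]), 'gripper_force': 0.0, 'width': 0.026411420828068643}
```

Call:
apply_moves([
  [[0,0,0,0,0],[-0.2,0,0,0,0],[-0.2,0,0,0,0],[-0.2,0,0,0.02,0],[-0.2,0,0,0.05,0],[-0.2,0,0,0.08,0],[-0.2,0,0,0.1,0],[-0.2,0,0,0.1,0],[-0.2,0,0,0.1,0],[-0.2,0,0,0.1,0],[-0.2,0,0,0.05,0],[-0.2,0,0,0,0]],
])

```text
t: 29.4
eef_pos: [0.4687, -0.1591, 0.3691]
ee_rot: [-3.141, 0.003, -2.924]
force: [-0.5, -0.1, -0.8]
width: 0.0522
gripper_force: 0.0
```

Call:
apply_moves([
  [[-0.2,0,0,0,0],[-0.2,0,0,0,0],[-0.2,0,0,0,0],[-0.2,0,0,0,0],[-0.2,0,0,0,0],[-0.2,0,0,0,0],[-0.2,0,0,0,0],[-0.2,0,0,0,0],[-0.2,0,0,0,0],[-0.2,0,0,0,0],[-0.2,0,0,0,0],[-0.2,0,0,0,0]],
])

```text
t: 30.6
eef_pos: [0.4682, -0.159, 0.3674]
ee_rot: [3.142, 0.0, -2.924]
force: [0.0, -0.4, 0.4]
width: 0.0526
gripper_force: 0.0
```

Call:
apply_moves([
  [[-0.2,0,0,0,0],[-0.2,0,0,0,0],[-0.2,0,0,0,0],[-0.2,0,0,0,0],[-0.2,0,0,0,0],[-0.2,0,0,0,0],[-0.2,0,0,0,0],[-0.2,0,0,0,0],[-0.2,0,0,0,0],[-0.2,0,0,0,0],[-0.2,0,0,0,0],[-0.2,0,0,0,0]],
])

```text
t: 31.8
eef_pos: [0.4682, -0.1591, 0.3674]
ee_rot: [-3.142, -0.0, -2.924]
force: [-0.1, -0.5, 0.4]
width: 0.0526
gripper_force: 0.0
```

Call:
apply_moves([
  [[-0.2,0,0,0,0],[-0.2,0,0,0,0],[-0.2,0,0,0,0],[-0.2,0,0,0,0],[-0.2,0,0,0,0],[-0.2,0,0,0,0],[-0.2,0,0,0,0],[-0.2,0,0,0,0],[-0.2,0,0,0,0],[-0.2,0,0,0,0],[-0.2,0,0,0,0],[-0.2,0,0,0,0]],
])

```text
t: 33.0
eef_pos: [0.4682, -0.1591, 0.3674]
ee_rot: [-3.142, 0.0, -2.924]
force: [0.3, -0.1, -0.1]
width: 0.053
gripper_force: 0.0
```

Call:
apply_moves([
  [[-0.2,0,0,0,0],[-0.2,0,0,0,0],[-0.2,0,0,0,0],[-0.2,0,0,0,0],[-0.2,0,0,0,0],[-0.2,0,0,0,0],[-0.2,0,0,0,0],[-0.2,0,0,0,0],[-0.2,0,0,0,0],[-0.2,0,0,0,0],[-0.2,0,0,0,0],[-0.2,0,0,0,0]],
])

```text
t: 34.2
eef_pos: [0.4682, -0.159, 0.3674]
ee_rot: [3.142, 0.0, -2.924]
force: [0.5, 0.9, -0.1]
width: 0.0525
gripper_force: 0.0
```

Call:
apply_moves([
  [[-0.2,0,0,0,0],[-0.2,0,0,0,0],[-0.2,0,0,0,0],[-0.2,0,0,0,0],[-0.2,0,0,0,0],[-0.2,0,0,0,0],[-0.2,0,0,0,0],[-0.2,0,0,0,0],[-0.2,0,0,0,0],[-0.2,0,0,0,0],[-0.2,0,0,0,0],[-0.2,0,0,0,0]],
])

```text
t: 35.4
eef_pos: [0.4682, -0.1591, 0.3674]
ee_rot: [-3.142, 0.0, -2.924]
force: [0.5, 0.2, -0.3]
width: 0.0527
gripper_force: 0.0
```

```bash
python3 - <<'E'
from station import arm
print(arm.get_state()['t'],arm.get_state()['eef_pos']); print(arm.job_done())
E
```

```text
35.4 [ 0.46819748 -0.1590592   0.36737225]
the job is handed in; nothing more can be done
None
```

I hung the bottle on the balance hook, eased it down, let go with the measured lift near zero, and handed the job in at 35.4 s; the camera calls had run out, so neither the final hang nor the still pointer was checked by picture, and no reading was taken.

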